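# Refill the jar rack under the bench lamp

## Task

The sloped jar rack under the lamp bar has two empty pockets. Take the two small jars that stand loose on the bench and put one in each empty pocket, lid up and sitting fully down on the pocket floor, then let go. Leave the jars already in the rack, the wide tin, the hammer and the file tray where they are.

Things in the scene. Friction and masses are not known exactly. Their poses are not given: they have to be found in the camera images.
- rack: Fixed rack, 430 mm along its y; plank rises away from the robot at 25 deg. Origin on the bench under the row's middle, z up; pocket origins at x = 0, z = 55 mm. A fixed 12 mm lamp bar along y at x = 12, z = 192 mm, on posts at y = -205 and 205 mm, blocks a vertical gripper; a gripper square to the slope passes on its robot side (bar axis 69 mm up-slope of the pocket centres).
- pocket_1: One of five like wooden pockets in a row, 70 mm apart, numbered in no order; two are empty. Inside 48 x 48 mm, floor 6 mm thick, walls 6 mm thick, 22 mm tall overall. Origin: centre of its underside; z square to the slope, 25 deg from vertical towards the robot; x up the slope, y along the row. A jar in it stands on the floor along this z, its origin at z = 6 mm.
- pocket_2: One of five like wooden pockets in a row, 70 mm apart, numbered in no order; two are empty. Inside 48 x 48 mm, floor 6 mm thick, walls 6 mm thick, 22 mm tall overall. Origin: centre of its underside; z square to the slope, 25 deg from vertical towards the robot; x up the slope, y along the row. A jar in it stands on the floor along this z, its origin at z = 6 mm.
- pocket_3: One of five like wooden pockets in a row, 70 mm apart, numbered in no order; two are empty. Inside 48 x 48 mm, floor 6 mm thick, walls 6 mm thick, 22 mm tall overall. Origin: centre of its underside; z square to the slope, 25 deg from vertical towards the robot; x up the slope, y along the row. A jar in it stands on the floor along this z, its origin at z = 6 mm.
- pocket_4: One of five like wooden pockets in a row, 70 mm apart, numbered in no order; two are empty. Inside 48 x 48 mm, floor 6 mm thick, walls 6 mm thick, 22 mm tall overall. Origin: centre of its underside; z square to the slope, 25 deg from vertical towards the robot; x up the slope, y along the row. A jar in it stands on the floor along this z, its origin at z = 6 mm.
- pocket_5: One of five like wooden pockets in a row, 70 mm apart, numbered in no order; two are empty. Inside 48 x 48 mm, floor 6 mm thick, walls 6 mm thick, 22 mm tall overall. Origin: centre of its underside; z square to the slope, 25 deg from vertical towards the robot; x up the slope, y along the row. A jar in it stands on the floor along this z, its origin at z = 6 mm.
- jar_1: Screw-lid jar, 40 mm in diameter all the way up, 60 mm tall (white body, aluminium lid), 50 to 100 g, bottom-heavy (mass centre about 20 mm up). One of five alike: three stand in rack pockets, two loose and upright on the bench. Origin at the centre of its underside, z along its axis towards the lid.
- jar_2: Screw-lid jar, 40 mm in diameter all the way up, 60 mm tall (white body, aluminium lid), 50 to 100 g, bottom-heavy (mass centre about 20 mm up). One of five alike: three stand in rack pockets, two loose and upright on the bench. Origin at the centre of its underside, z along its axis towards the lid.
- jar_3: Screw-lid jar, 40 mm in diameter all the way up, 60 mm tall (white body, aluminium lid), 50 to 100 g, bottom-heavy (mass centre about 20 mm up). One of five alike: three stand in rack pockets, two loose and upright on the bench. Origin at the centre of its underside, z along its axis towards the lid.
- jar_4: Screw-lid jar, 40 mm in diameter all the way up, 60 mm tall (white body, aluminium lid), 50 to 100 g, bottom-heavy (mass centre about 20 mm up). One of five alike: three stand in rack pockets, two loose and upright on the bench. Origin at the centre of its underside, z along its axis towards the lid.
- jar_5: Screw-lid jar, 40 mm in diameter all the way up, 60 mm tall (white body, aluminium lid), 50 to 100 g, bottom-heavy (mass centre about 20 mm up). One of five alike: three stand in rack pockets, two loose and upright on the bench. Origin at the centre of its underside, z along its axis towards the lid.
- tin: Bystander: wide low round aluminium tin, 54 mm in diameter, 36 mm tall, too wide for a pocket, standing on the bench near the loose jars. Origin at the centre of its underside.
- hammer: Bystander: hammer 240 mm long lying on the bench to the left of the rack (+y). Origin at the middle of its length, x along the handle towards the head.
- file_tray: Bystander: white open tray of files, 220 x 110 x 25 mm, on the bench to the right of the rack (-y). Origin at the centre of its underside.
Things that resemble listed ones, but are neither listed nor needed, are in the scene too. Leave any black look-alike of the jar_4 alone.

How it is judged (in metres and radians):
At the end, for the whole second after the job is handed in: Both loose jars are at rest in pockets, lid up, underside within 4 mm of the pocket floor, within 7 mm of its centre each way, axis within 0.12 rad of square to the slope; the three jars already in the rack are still seated alike in their own pockets (((x of jar_1 in the frame of pocket_1 between -0.007 and 0.007 m and y of jar_1 in the frame of pocket_1 between -0.007 and 0.007 m and z of jar_1 in the frame of pocket_1 between 0.003 and 0.01 m and angle between the z axis of jar_1 and the z axis of pocket_1, either way round below 0.12 rad) or (x of jar_1 in the frame of pocket_2 between -0.007 and 0.007 m and y of jar_1 in the frame of pocket_2 between -0.007 and 0.007 m and z of jar_1 in the frame of pocket_2 between 0.003 and 0.01 m and angle between the z axis of jar_1 and the z axis of pocket_2, either way round below 0.12 rad) or (x of jar_1 in the frame of pocket_3 between -0.007 and 0.007 m and y of jar_1 in the frame of pocket_3 between -0.007 and 0.007 m and z of jar_1 in the frame of pocket_3 between 0.003 and 0.01 m and angle between the z axis of jar_1 and the z axis of pocket_3, either way round below 0.12 rad) or (x of jar_1 in the frame of pocket_4 between -0.007 and 0.007 m and y of jar_1 in the frame of pocket_4 between -0.007 and 0.007 m and z of jar_1 in the frame of pocket_4 between 0.003 and 0.01 m and angle between the z axis of jar_1 and the z axis of pocket_4, either way round below 0.12 rad) or (x of jar_1 in the frame of pocket_5 between -0.007 and 0.007 m and y of jar_1 in the frame of pocket_5 between -0.007 and 0.007 m and z of jar_1 in the frame of pocket_5 between 0.003 and 0.01 m and angle between the z axis of jar_1 and the z axis of pocket_5, either way round below 0.12 rad)) and ((x of jar_4 in the frame of pocket_1 between -0.007 and 0.007 m and y of jar_4 in the frame of pocket_1 between -0.007 and 0.007 m and z of jar_4 in the frame of pocket_1 between 0.003 and 0.01 m and angle between the z axis of jar_4 and the z axis of pocket_1, either way round below 0.12 rad) or (x of jar_4 in the frame of pocket_2 between -0.007 and 0.007 m and y of jar_4 in the frame of pocket_2 between -0.007 and 0.007 m and z of jar_4 in the frame of pocket_2 between 0.003 and 0.01 m and angle between the z axis of jar_4 and the z axis of pocket_2, either way round below 0.12 rad) or (x of jar_4 in the frame of pocket_3 between -0.007 and 0.007 m and y of jar_4 in the frame of pocket_3 between -0.007 and 0.007 m and z of jar_4 in the frame of pocket_3 between 0.003 and 0.01 m and angle between the z axis of jar_4 and the z axis of pocket_3, either way round below 0.12 rad) or (x of jar_4 in the frame of pocket_4 between -0.007 and 0.007 m and y of jar_4 in the frame of pocket_4 between -0.007 and 0.007 m and z of jar_4 in the frame of pocket_4 between 0.003 and 0.01 m and angle between the z axis of jar_4 and the z axis of pocket_4, either way round below 0.12 rad) or (x of jar_4 in the frame of pocket_5 between -0.007 and 0.007 m and y of jar_4 in the frame of pocket_5 between -0.007 and 0.007 m and z of jar_4 in the frame of pocket_5 between 0.003 and 0.01 m and angle between the z axis of jar_4 and the z axis of pocket_5, either way round below 0.12 rad)) and x of jar_2 in the frame of pocket_1 between -0.007 and 0.007 m and y of jar_2 in the frame of pocket_1 between -0.007 and 0.007 m and z of jar_2 in the frame of pocket_1 between 0.003 and 0.01 m and angle between the z axis of jar_2 and the z axis of pocket_1, either way round below 0.12 rad and x of jar_3 in the frame of pocket_3 between -0.007 and 0.007 m and y of jar_3 in the frame of pocket_3 between -0.007 and 0.007 m and z of jar_3 in the frame of pocket_3 between 0.003 and 0.01 m and angle between the z axis of jar_3 and the z axis of pocket_3, either way round below 0.12 rad and x of jar_5 in the frame of pocket_4 between -0.007 and 0.007 m and y of jar_5 in the frame of pocket_4 between -0.007 and 0.007 m and z of jar_5 in the frame of pocket_4 between 0.003 and 0.01 m and angle between the z axis of jar_5 and the z axis of pocket_4, either way round below 0.12 rad and linear speed of each of jar_1, jar_4 below 0.02 m/s); the robot touches nothing.
It fails at once if the wide tin is shifted by more than 30 mm (distance of tin from where it was at the start of the episode above 0.03 m).
It fails at once if the hammer is shifted by more than 30 mm (distance of hammer from where it was at the start of the episode above 0.03 m).
It fails at once if the file tray is shifted by more than 30 mm (distance of file_tray from where it was at the start of the episode above 0.03 m).
It fails at once if a jar already in the rack is moved by more than 15 mm (distance of any of jar_2, jar_3, jar_5 from where it was at the start of the episode above 0.015 m).
It also fails if it takes over 51 s, if anything falls off the work surface, if the arm or the gripper's body presses on something with over 40 N, if the wrist force passes 120 N, or if a joint passes its speed limit or range.

## Robot

A 6-joint arm with a two-finger parallel gripper is mounted at the origin on the work surface. World frame = base frame: x ahead of the robot, y to its left, z up, the work surface at z = 0. Lengths are in mm, angles in rad, forces in N, time in s.
With the tool pointing down it reaches from about 250 to 725 mm from the base axis. Payload 9.7 kg.
Tool frame: the origin (TCP) lies on the centre line of the jaws, within the pads' length; the fingertips stand 25 mm ahead of it and the grasp point (between the pads) lies 6 mm ahead of it; z points along the fingers, y is the line along which they close (so a half turn about z gives the same grasp; the last joint's range is limited). The gripper opens to 85 mm and grips with 20 to 120 N. Pads are 22 mm wide; open, the fingers measure 114 mm over their backs; the gripper's body (76 mm by 85 mm) begins 54 mm behind the grasp point. The pads swing forward as they close: fully open they stand 13 mm farther back than shut.
Start: joints at [1.336, 0.087, 0.176, 1.66, 0, 1.571], TCP at [127.954, 534.906, 256.284] pointing down, gripper open.
Joint ranges: [-3.13, 3.13], [-0.85, 1.81], [-1.15, 1.24], [-2.2, 2.28], [-1.44, 1.52], [-3.14, 3.14]. Speed limits (rad/s): [2.22, 2.22, 2.57, 3.14, 3.14, 3.14].

## Interface

Orientations are given as a rotation vector (axis times angle).
In Python, from cell import ctrl, optics, ticket gives the robot as it stands.
- The arm moves only by the tool drive_tool, never from a script. Its arguments are lists of equal length, an entry for each row: "linear": the shift along the world's x, y, z in cm, a list of three; "twist": the turn, a rotation vector about the world's x, y, z in rad, a list of three; "hand": the opening in per cent of the stroke, from 0 (shut) to 100 (fully open). A call has 1 to 20 rows; each row shifts and turns the commanded pose from where the row before left it; what a row does not reach is not made up. A row lasts 1/12 s, in which the tool goes at most 41.7 mm and 7.16 degrees, less where a joint would pass 70% of its speed; a pose out of reach is approached as far as the arm can. A call is refused whole if a number of a shift passes 4.17 or a number of a turn 0.125, either way. A call with a gripper value outside its range is refused whole. The fingers move at their own pace and stop on an object; the grip force is fixed at half the most. Time passes only in rows, so rows that do not move let the fingers close. It gives the time, the measured TCP pose, the force, the opening and the grip force at its end, in the units of the state.
- ctrl.get_obs(): the state, without advancing time (a new reading comes with each control period).
- optics.get_image(name): name is "side" or "top"; returns the picture (400x640x3 uint8, red, green, blue); there is no depth.
- optics.calibration(name): a dict with "K" (3x3 intrinsics, pixels), "R" (3x3) and "t" (3): a world point X has camera coordinates R X + t. Camera axes: x right, y down, z forward; pixel columns grow to the right and rows downward; lengths in mm; the calibration is good to about 2 mm. A picture is of the moment at which its call begins. calibration takes no time and is no camera call.
- ticket.hand_in(): hands the job in; it is judged then, once.
The state is a dict: "clock": time; "joints": joint angles; "qvel": joint speeds; "joint_efforts": joint torques, N m; "tool_pos": TCP position; "eef_rot": TCP orientation; "wrist_force": force on the tool from outside, world axes, zero at the start; "wrist_torque": the same for the moment, N m; "finger_gap": finger opening in mm; "grip_force": force on a finger pad.
Only numpy, scipy, OpenCV 4.12 (cv2) and the standard library are available. Lean on these libraries where they do the work, as an engineer would, in place of code of your own. Each camera call takes 0.05 s, during which the arm holds its last target. There are 200 camera calls.

## Working session

There is one attempt and no reset: what is moved stays moved. The work goes in short steps, Python scripts to look and compute and a tool call to move; the robot and the scene stay as the last step left them, time stands still between calls to the robot, and variables do not carry over. Pictures are saved under pics/ and viewed, at most 10 in all, crops included, and the job is handed in when it is done.

Besides the shell and the picture viewer there is one more tool, called after ">>>" by a JSON object that holds its "op" and its "data", one argument or row to a line. drive_tool: Moves the arm, as the interface text tells. Its arguments: {"type":"object","properties":{"linear":{"type":"array","items":{"type":"array","items":{"type":"number"}}},"twist":{"type":"array","items":{"type":"array","items":{"type":"number"}}},"hand":{"type":"array","items":{"type":"number"}}},"required":["linear","twist","hand"]}

```bash
ls; mkdir -p pics; python3 - <<'E'
from cell import ctrl, optics
import cv2
print(ctrl.get_obs())
for n in("side","top"):
    cv2.imwrite(f"pics/{n}0.png",optics.get_image(n)[:,:,::-1]); c=optics.calibration(n); print(n,c)
E
```

```text
pics
{'clock': 0.0, 'joints': array([ 1.33598455e+00,  8.74885067e-02,  1.75117812e-01,  1.65981132e+00,
       -1.88905567e-06,  1.57078813e+00]), 'qvel': array([-0.0007335 , -0.00031011, -0.00064637,  0.00032145,  0.00069166,
       -0.00178015]), 'joint_efforts': array([-8.60279906e-04, -5.20385957e+01,  4.64806831e+01,  1.63493404e-02,
       -1.15898447e-04, -3.34288224e-06]), 'tool_pos': array([127.91616999, 534.70926116, 255.55904783]), 'eef_rot': array([-3.67963030e-01, -3.11980686e+00,  2.16188325e-03]), 'wrist_force': array([-0.31508263, -0.44026252, -0.43778999]), 'wrist_torque': array([-0.02193771,  0.01967089,  0.03297011]), 'grip_force': 0.0, 'finger_gap': 85.23363549995615}
side {'K': array([[482.84779427,   0.        , 318.33242086],
       [  0.        , 482.84779427, 200.89837954],
       [  0.        ,   0.        ,   1.        ]]), 'R': array([[ 0.99897273, -0.04377539,  0.0117135 ],
       [-0.01979396, -0.65404997, -0.75619233],
       [ 0.04076382,  0.75518366, -0.65424457]]), 't': array([-501.83206659,   51.26195252, 1202.12735005])}
top {'K': array([[518.60162298,   0.        , 316.22299433],
       [  0.        , 518.60162298, 195.35312297],
       [  0.        ,   0.        ,   1.        ]]), 'R': array([[ 0.0295357 , -0.99947469, -0.01334091],
       [-0.98728317, -0.02708451, -0.15664725],
       [ 0.15620363,  0.01779794, -0.98756451]]), 't': array([  -6.36244692,  507.69908491, 1363.68664421])}
```

View pics/side0.png

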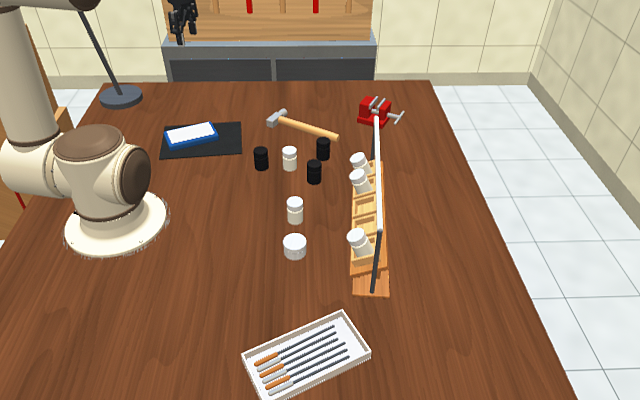

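View pics/top0.png

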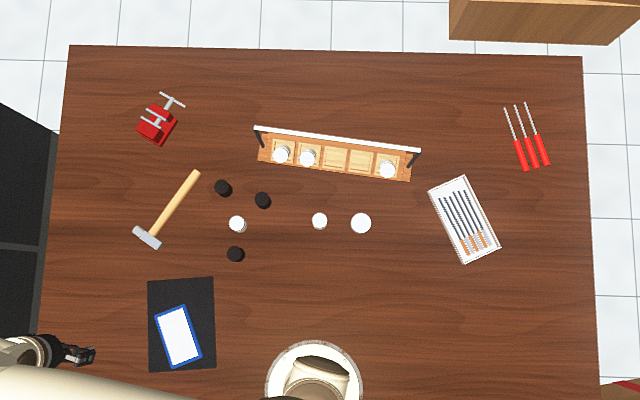

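The side view shows loose white jars at about (289,158) and (295,210), the tin at (294,246) and the rack at x≈360. In the top view the loose jars are at (237,223) and (319,220), and the tin is at (361,222). Black look-alikes stand at (223,188), (263,200) and (236,254). The empty pockets are at about (335,158) and (361,162). I'll zoom in next.

```bash
python3 - <<'E'
import cv2
t=cv2.imread("pics/top0.png")[115:270,205:435]; s=cv2.imread("pics/side0.png")[130:310,240:420]
cv2.imwrite("pics/t1.png",cv2.resize(t,None,fx=3.4,fy=3.4,interpolation=cv2.INTER_CUBIC))
cv2.imwrite("pics/s1.png",cv2.resize(s,None,fx=3.3,fy=3.3,interpolation=cv2.INTER_CUBIC))
E
```

```text
(no output)
```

View pics/t1.png

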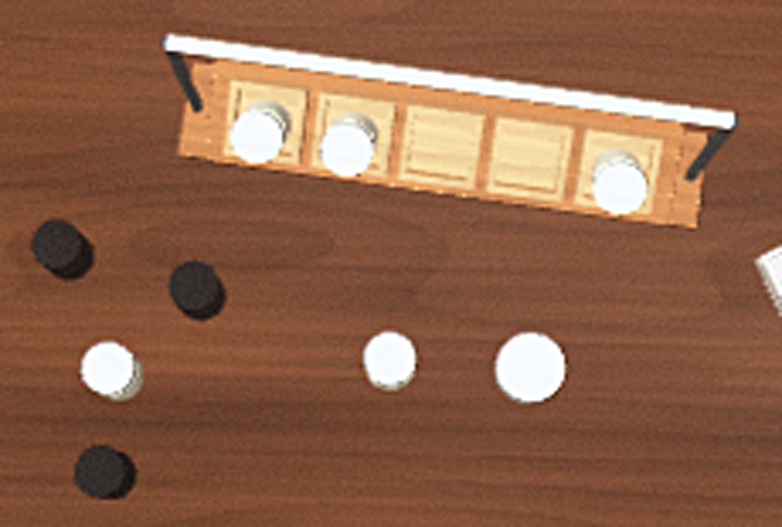

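View pics/s1.png

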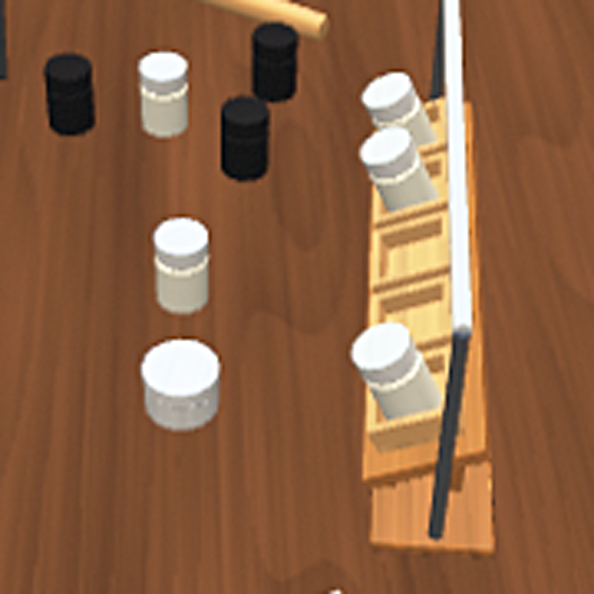

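Zoomed crops: the empty pockets are the middle one, at (440,147) in the top crop, and the next one to the right, at (532,158). The loose jar lids are at (109,369) and (389,359) in the top crop, and (163,66) and (181,235) in the side crop. Next I'll triangulate the lids and fit the rack pose, then check it with an overlay.

```bash
cat > h.py <<'E'
import numpy as np, cv2
from scipy.optimize import least_squares
from cell import ctrl, optics
C={n:optics.calibration(n) for n in("side","top")}
def proj(n,X):
    c=C[n]; p=(np.atleast_2d(X)@c["R"].T+c["t"])@c["K"].T; return p[:,:2]/p[:,2:]
def ft(U): return np.array(U)/3.4+[205-.35,115-.35]
def fs(U): return np.array(U)/3.3+[240-.35,130-.35]
def tri(ut,us): return least_squares(lambda X:np.r_[proj("top",X)[0]-ut,proj("side",X)[0]-us],[500,0,60]).x
s,c=np.sin(np.radians(25)),np.cos(np.radians(25))
PR=np.array([[c,0,-s],[0,1,0],[s,0,c]])  # pocket axes in rack
def rack2w(p,X): 
    a=p[2]; return np.atleast_2d(X)@np.array([[np.cos(a),-np.sin(a),0],[np.sin(a),np.cos(a),0],[0,0,1]]).T+[p[0],p[1],0]
def pk(y,X): return np.atleast_2d(X)@PR.T+[0,y,55]
E
cat > m.py <<'E'
from h import *
L={"A":((109,369),(163,66)),"B":((389,359),(181,235)),"r1":((258,135),(388,87)),"r2":((347,145),(386,145)),"r5":((619,186),(380,345)),"tin":((530,368),(181,368))}
for k,(t,u) in L.items():
    X=tri(ft(t),fs(u)); print(k,X.round(1),"res",(proj("top",X)[0]-ft(t)).round(1),(proj("side",X)[0]-fs(u)).round(1))
bar=[(12,-205,192),(12,205,192)]
def res(p):
    r=[]
    for k,y in(("r1",140),("r2",70),("r5",-140)):
        X=rack2w(p,pk(y,[-3,0,66])); t,u=L[k]; r+=[proj("top",X)[0]-ft(t),proj("side",X)[0]-fs(u)]
    for y,U in((0,(442,147)),(-70,(532,158))):
        r.append(proj("top",rack2w(p,pk(y,[0,0,22])))[0]-ft(U))
    for y,U in((0,(412,252)),(-70,(408,312))):
        r.append(proj("side",rack2w(p,pk(y,[0,0,22])))[0]-fs(U))
    return np.concatenate(r)
f=least_squares(res,[620,0,0],loss="soft_l1"); p=f.x
print("rack",p.round(3)); print(res(p).reshape(-1,2).round(1).tolist())
np.save("rack.npy",p)
out=[]
for n,o,k,w,h in(("top",(205,115),3.4,230,155),("side",(240,130),3.3,180,180)):
    im=cv2.imread(f"pics/{n}0.png"); im=cv2.resize(im[o[1]:o[1]+h,o[0]:o[0]+w],None,fx=k,fy=k)
    def ln(W,col,cl=True):
        q=((proj(n,W)-o+.5)*k).astype(np.int32); cv2.polylines(im,[q],cl,col,1)
    for y in(140,70,0,-70,-140):
        for a,z,col in((30,22,(255,0,0)),(24,22,(0,0,255))):
            ln(rack2w(p,pk(y,[[a,a,z],[a,-a,z],[-a,-a,z],[-a,a,z]])),col)
    ln(rack2w(p,bar),(0,160,0),False)
    th=np.linspace(0,6.28,24)
    for j in"AB":
        X=tri(ft(L[j][0]),fs(L[j][1]))
        for z in(0,60): ln(np.c_[X[0]+20*np.cos(th),X[1]+20*np.sin(th),0*th+z],(255,0,255))
    cv2.imwrite(f"pics/{n}_ov.png",im); out.append(cv2.resize(im,None,fx=.98*600/im.shape[0]*.5,fy=.98*600/im.shape[0]*.5) if 0 else im)
H=max(i.shape[0] for i in out)
E
python3 m.py; python3 -c "
import cv2,numpy as np
a=cv2.imread('pics/top_ov.png')[20:250,140:740];b=cv2.imread('pics/side_ov.png')[30:400,120:480]
c=np.zeros((600,600,3),np.uint8);c[:230,:]=a;c[230:600,:360]=b;cv2.imwrite('pics/ov.png',c)"
```

```text
A [426.8 217.   57.2] res [-0.1 -0.9] [-1.   0.2]
B [441.   -1.4  57.1] res [-0.1 -1. ] [-0.9  0.2]
r1 [603.  102.7 113.9] res [ 0.  -0.7] [-0.6  0.1]
r2 [596.1  34.5 110.6] res [-0.  -0.1] [-0.1  0. ]
r5 [ 570.4 -173.4  109.4] res [-0.  -0.2] [-0.2  0. ]
tin [ 440.  -113.2   30.8] res [-0.1 -1. ] [-0.9  0.2]
rack [ 6.16841e+02 -4.02290e+01 -1.22000e-01]
[[0.1, -0.9], [-0.4, 0.3], [0.5, 0.1], [-0.4, -0.6], [1.0, -0.2], [-0.5, -0.6], [0.2, -1.1], [-0.3, -0.5], [-0.9, -1.7], [0.1, 0.4]]
```

View pics/ov.png

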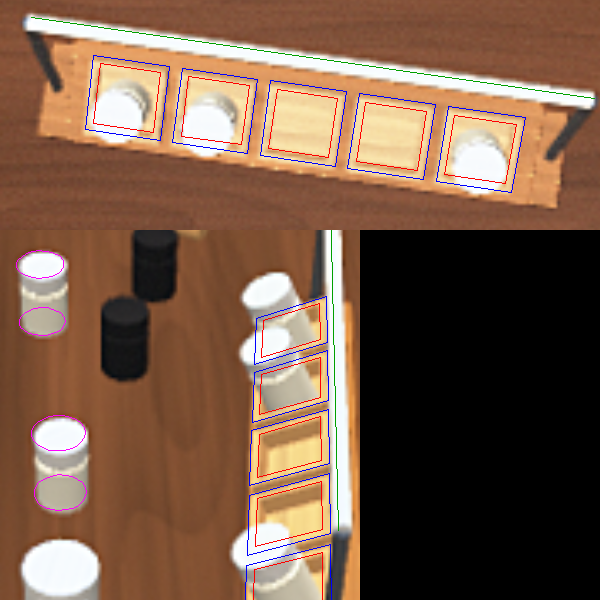

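Overlay: the fit lies within about 1 px of the image. The rack is at (617, -40) with yaw -0.122, jar A at (427, 217) and jar B at (441, -1.5). I'll close the remaining ~2 mm bias visually once a jar is held over its pocket. Now moving above jar A.

>>> {"op": "drive_tool", "data": {
  "linear": [
    [2.5,-2.65,-0.8],
    [2.5,-2.65,-0.8],
    [2.5,-2.65,-0.8],
    [2.5,-2.65,-0.8],
    [2.5,-2.65,-0.8],
    [2.5,-2.65,-0.8],
    [2.5,-2.65,-0.8],
    [2.5,-2.65,-0.8],
    [2.5,-2.65,-0.8],
    [2.5,-2.65,-0.8],
    [2.5,-2.65,-0.8],
    [2.4,-2.65,-0.8],
    [0,0,0],
    [0,0,0]
  ],
  "twist": [
    [0,0,0.0094],
    [0,0,0.0094],
    [0,0,0.0094],
    [0,0,0.0094],
    [0,0,0.0094],
    [0,0,0.0094],
    [0,0,0.0094],
    [0,0,0.0094],
    [0,0,0.0094],
    [0,0,0.0094],
    [0,0,0.0094],
    [0,0,0.0094],
    [0,0,0],
    [0,0,0]
  ],
  "hand": [80,80,80,80,80,80,80,80,80,80,80,80,80,80]
}}

```text
clock: 1.27
tool_pos: [427.5, 215.3, 159.4]
eef_rot: [-0.197, -3.134, 0.001]
wrist_force: [-0.6, 1.2, -0.2]
finger_gap: 68.3
grip_force: 0.0
```

>>> {"op": "drive_tool", "data": {
  "linear": [
    [0,0.15,-2],
    [0,0,-2],
    [0,0,-2],
    [0,0,-2],
    [0,0,-1.5],
    [0,0,-1],
    [0,0,-0.6],
    [0,0,0],
    [0,0,0],
    [0,0,0],
    [0,0,0],
    [0,0,0],
    [0,0,0],
    [0,0,0]
  ],
  "twist": [
    [0,0,0],
    [0,0,0],
    [0,0,0],
    [0,0,0],
    [0,0,0],
    [0,0,0],
    [0,0,0],
    [0,0,0],
    [0,0,0],
    [0,0,0],
    [0,0,0],
    [0,0,0],
    [0,0,0],
    [0,0,0]
  ],
  "hand": [80,80,80,80,80,80,80,80,40,30,30,30,30,30]
}}

```text
clock: 2.43
tool_pos: [427.7, 218.8, 50.6]
eef_rot: [0.192, 3.134, 0.002]
wrist_force: [-0.8, 1.0, 6.2]
finger_gap: 38.8
grip_force: 60.2
```

```bash
python3 - <<'E'
from h import *
for n in("side","top"): cv2.imwrite(f"pics/{n}2.png",optics.get_image(n)[:,:,::-1])
o=ctrl.get_obs();print(o["joints"].round(3),o["finger_gap"],o["tool_pos"],o["grip_force"])
p=np.load("rack.npy")
for y in(0,-70):
  for z in(6,22,52,54,94): print(y,z,rack2w(p,pk(y,[0,0,z])).round(1))
E
python3 -c "
import cv2
a=cv2.imread('pics/side2.png')[60:260,200:420];cv2.imwrite('pics/s2c.png',cv2.resize(a,None,fx=2.9,fy=2.9))"
```

```text
[ 0.473 -0.061 -0.372  1.257  0.     0.595] 38.41451056106445 [427.71881777 218.84502622  50.65624067] 60.2216899394989
0 6 [[614.3 -39.9  60.4]]
0 22 [[607.6 -39.1  74.9]]
0 52 [[595.  -37.5 102.1]]
0 54 [[594.2 -37.4 103.9]]
0 94 [[577.4 -35.4 140.2]]
-70 6 [[ 605.8 -109.4   60.4]]
-70 22 [[ 599.1 -108.6   74.9]]
-70 52 [[ 586.5 -107.   102.1]]
-70 54 [[ 585.6 -106.9  103.9]]
-70 94 [[ 568.9 -104.9  140.2]]
```

View pics/s2c.png

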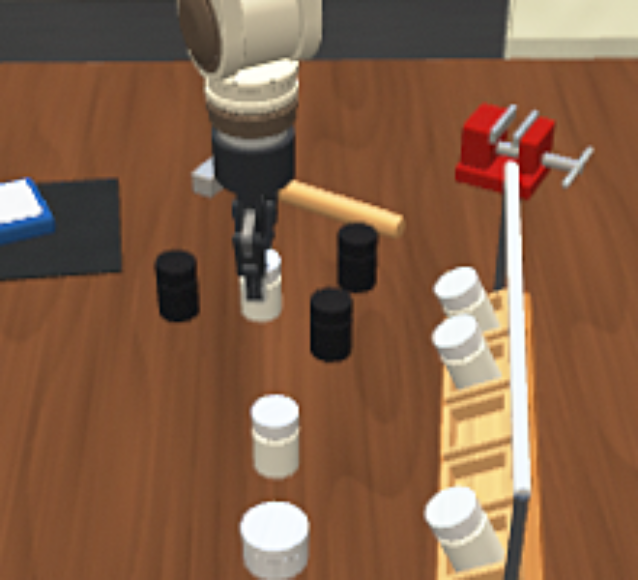

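The side view shows the jar between the fingers at crop (262,290), perhaps a few mm towards +x from the finger centre. Grip is 60 N with a 38.4 mm gap. I'll lift, carry it round on the robot side, tilt, and stop above the middle pocket.

>>> {"op": "drive_tool", "data": {
  "linear": [
    [0,0,1.3],
    [0,0,2.5],
    [0,0,2.5],
    [0,0,2.5],
    [0,0,2.5],
    [0.7,-2.8,0],
    [0.7,-2.8,0],
    [0.7,-2.8,0],
    [0.7,-2.8,0],
    [0.7,-2.8,0],
    [0.7,-2.8,0],
    [0.7,-2.8,0],
    [0.7,-2.8,0],
    [0.7,-2.9,0],
    [1.9,0,0],
    [1.9,0,0],
    [1.9,0,0],
    [1.9,0,0],
    [0,0,0],
    [0,0,0]
  ],
  "twist": [
    [0,0,0],
    [0,0,0],
    [0,0,0],
    [0,0,0],
    [0,0,0],
    [-0.0059,-0.0481,0],
    [-0.0059,-0.0481,0],
    [-0.0059,-0.0481,0],
    [-0.0059,-0.0481,0],
    [-0.0059,-0.0481,0],
    [-0.0059,-0.0481,0],
    [-0.0059,-0.0481,0],
    [-0.0059,-0.0481,0],
    [-0.0059,-0.0481,0],
    [0,0,0],
    [0,0,0],
    [0,0,0],
    [0,0,0],
    [0,0,0],
    [0,0,0]
  ],
  "hand": [30,30,30,30,30,30,30,30,30,30,30,30,30,30,30,30,30,30,30,30]
}}

```text
clock: 4.2
tool_pos: [565.9, -34.7, 161.9]
eef_rot: [0.165, 2.702, -0.037]
wrist_force: [-1.1, -0.5, 0.1]
finger_gap: 38.3
grip_force: 60.5
```

```bash
cat > look.py <<'E'
import sys; from h import *
from scipy.spatial.transform import Rotation as Ro
k=sys.argv[1]; yp=float(sys.argv[2]); D=float(sys.argv[3]); p=np.load("rack.npy")
o=ctrl.get_obs(); T=o["tool_pos"]; R=Ro.from_rotvec(o["eef_rot"]).as_matrix()
Z=rack2w(p,pk(0,PR[:,2]*0+[0,0,1]))[0]-rack2w(p,pk(0,[0,0,0]))[0]
a=rack2w([0,0,p[2]],np.eye(3)); 
M=(np.array([[np.cos(p[2]),-np.sin(p[2]),0],[np.sin(p[2]),np.cos(p[2]),0],[0,0,1]])@PR)
q=M.T@(T-rack2w(p,pk(yp,[0,0,0]))[0])
print("TCP",T.round(1),"in pocket",q.round(1),"zdiff",(M.T@-R[:,2]).round(3),"tool y",(M.T@R[:,1]).round(3),o["wrist_force"].round(1),o["grip_force"],o["joints"].round(2))
crops=[]
th=np.linspace(0,6.28,32)
for n,c0,w,h in(("top",(270,110),160,85),("side",(310,110),110,180)):
    im=optics.get_image(n)[:,:,::-1]; cv2.imwrite(f"pics/{n}_{k}.png",im)
    f=4 if n=="top" else 3.3
    raw=cv2.resize(im[c0[1]:c0[1]+h,c0[0]:c0[0]+w],None,fx=f,fy=f); im=raw.copy()
    for d in(D,D-60):
        W=T+R[:,2]*d+20*(np.outer(np.cos(th),R[:,0])+np.outer(np.sin(th),R[:,1]))
        cv2.polylines(im,[((proj(n,W)-c0+.5)*f).astype(np.int32)],True,(255,0,255),1)
    for s_,z in((24,22),(30,22)):
        W=rack2w(p,pk(yp,[[s_,s_,z],[s_,-s_,z],[-s_,-s_,z],[-s_,s_,z]])); cv2.polylines(im,[((proj(n,W)-c0+.5)*f).astype(np.int32)],True,(255,0,0),1)
    crops.append((raw,im))
H=np.zeros((600,726,3),np.uint8)
b=crops[1]; H[:594,:363]=b[0]; H[:594,363:726]=b[1]
cv2.imwrite(f"pics/ls_{k}.png",H)
t=np.vstack([crops[0][0][:300],crops[0][1][:300]]); cv2.imwrite(f"pics/lt_{k}.png",t)
E
python3 look.py a 0 50.6
```

```text
TCP [565.9 -34.7 161.9] in pocket [ -1.3  -0.7 118.5] zdiff [ 0.002 -0.     1.   ] tool y [-0.  1.  0.] [-1.1 -0.5  0.1] 60.53874492645264 [-0.05 -0.29 -0.43  1.   -0.03  0.07]
```

View pics/ls_a.png

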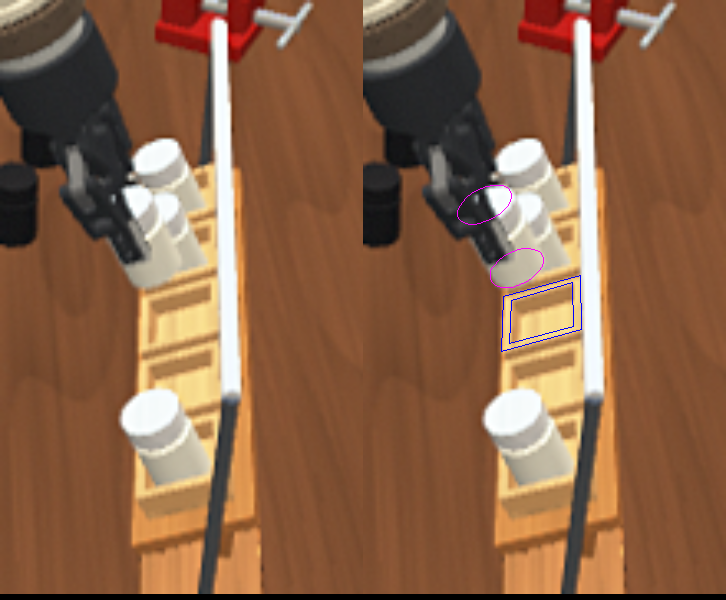

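The side view shows the held jar's bottom at left-panel (128–180, 287), close to the predicted circle, with its axis parallel to the neighbours. I'll measure the lateral offset numerically from edge profiles against rack jar r5.

```bash
cat > prof.py <<'E'
from h import *
from scipy.ndimage import map_coordinates as mc
import sys
p=np.load("rack.npy"); k=sys.argv[1]; 
M=(np.array([[np.cos(p[2]),-np.sin(p[2]),0],[np.sin(p[2]),np.cos(p[2]),0],[0,0,1]])@PR)
im=cv2.imread(f"pics/side_{k}.png").astype(float)
def prof(name,O,depths):  # O bottom centre, axis M z
    for d in depths:
        a,b=proj("side",[O+M[:,2]*d,O+M[:,2]*(d+10)]); ax=(b-a)/np.linalg.norm(b-a); n=np.array([-ax[1],ax[0]]); 
        if n[0]<0:n=-n
        th=np.linspace(0,6.28,60); W=O+M[:,2]*d+20*(np.outer(np.cos(th),M[:,0])+np.outer(np.sin(th),M[:,1]))
        e=(proj("side",W)-a)@n
        t=np.arange(-13,13.1,1); q=a+t[:,None]*n
        v=[mc(im[:,:,c],[q[:,1],q[:,0]],order=1) for c in range(3)]
        print(name,d,"edges",e.min().round(1),e.max().round(1),"B:",v[0].astype(int).tolist())
        print("   R:",v[2].astype(int).tolist())
q=[float(x) for x in sys.argv[2:5]]; y=float(sys.argv[5]); D=float(sys.argv[6])
prof("held",rack2w(p,pk(y,[0,0,0]))[0]+M@(np.array(q)-[0,0,D]),(6,12,18))
prof("r5",rack2w(p,pk(-140,[0,0,6]))[0],(26,32,50)); 
E
python3 prof.py a -1.3 -0.7 118.5 0 50.6
```

```text
held 6 edges -8.6 8.7 B: [44, 46, 47, 46, 46, 96, 135, 143, 148, 152, 154, 153, 155, 157, 165, 165, 164, 166, 166, 169, 176, 182, 175, 159, 163, 164, 167]
   R: [116, 117, 121, 124, 119, 135, 157, 167, 174, 179, 181, 177, 181, 184, 196, 195, 193, 196, 197, 201, 209, 215, 207, 189, 191, 194, 199]
held 12 edges -8.7 8.7 B: [46, 45, 44, 44, 52, 91, 116, 99, 79, 77, 64, 64, 95, 136, 144, 166, 165, 165, 166, 169, 175, 185, 195, 201, 209, 197, 175]
   R: [118, 116, 116, 122, 126, 127, 126, 108, 85, 81, 66, 66, 101, 149, 163, 198, 197, 196, 196, 200, 207, 218, 227, 231, 238, 224, 206]
held 18 edges -8.7 8.7 B: [46, 46, 45, 43, 61, 85, 40, 45, 57, 47, 32, 40, 84, 139, 127, 129, 163, 165, 166, 169, 173, 180, 178, 166, 162, 164, 206]
   R: [120, 118, 116, 118, 126, 98, 34, 40, 53, 44, 29, 38, 88, 150, 139, 153, 194, 195, 196, 200, 207, 214, 204, 182, 177, 184, 224]
r5 26 edges -9.3 9.3 B: [61, 117, 135, 124, 134, 164, 185, 196, 197, 189, 173, 186, 184, 182, 193, 215, 222, 245, 225, 191, 183, 143, 78, 69, 78, 85, 87]
   R: [157, 247, 246, 157, 154, 194, 219, 228, 229, 214, 193, 210, 205, 207, 216, 236, 239, 253, 241, 218, 215, 199, 175, 169, 180, 189, 191]
r5 32 edges -9.3 9.4 B: [47, 51, 100, 157, 188, 184, 157, 151, 154, 156, 161, 166, 166, 165, 164, 163, 165, 166, 189, 232, 236, 193, 127, 138, 143, 133, 128]
   R: [127, 149, 223, 205, 216, 211, 173, 163, 167, 168, 175, 182, 181, 179, 177, 177, 180, 182, 209, 241, 246, 242, 238, 248, 250, 246, 240]
r5 50 edges -9.4 9.4 B: [46, 42, 73, 157, 222, 247, 253, 251, 252, 252, 251, 250, 250, 250, 251, 251, 251, 253, 254, 253, 214, 166, 147, 138, 141, 141, 142]
   R: [122, 123, 125, 168, 221, 244, 249, 245, 247, 248, 246, 245, 245, 245, 246, 247, 246, 247, 249, 247, 223, 220, 243, 249, 247, 245, 246]
```

>>> {"op": "drive_tool", "data": {
  "linear": [
    [0.47,-0.04,-1.0],
    [0.47,-0.04,-1.0],
    [0.47,-0.04,-1.0],
    [0.47,-0.04,-1.0],
    [0.1,-0.01,-0.22],
    [0.1,-0.01,-0.22],
    [0.1,-0.01,-0.22],
    [0,0,0]
  ],
  "twist": [
    [0,0,0],
    [0,0,0],
    [0,0,0],
    [0,0,0],
    [0,0,0],
    [0,0,0],
    [0,0,0],
    [0,0,0]
  ],
  "hand": [30,30,30,30,30,30,30,30]
}}

```text
clock: 4.97
tool_pos: [587.8, -36.5, 115.4]
eef_rot: [0.165, 2.701, -0.037]
wrist_force: [-0.0, -0.6, -0.7]
finger_gap: 38.8
grip_force: 60.5
```

```bash
python3 look.py b 0 50.6
```

```text
TCP [587.8 -36.5 115.4] in pocket [-1.   0.1 67.1] zdiff [ 0. -0.  1.] tool y [-0.  1.  0.] [-0.  -0.6 -0.7] 60.538448095321655 [-0.05 -0.23 -0.46  0.9  -0.03  0.07]
```

>>> {"op": "drive_tool", "data": {
  "linear": [
    [0.09,-0.01,-0.18],
    [0.09,-0.01,-0.18],
    [0.09,-0.01,-0.18],
    [0.09,-0.01,-0.18],
    [0.05,0,-0.1],
    [0,0,0],
    [0,0,0]
  ],
  "twist": [
    [0,0,0],
    [0,0,0],
    [0,0,0],
    [0,0,0],
    [0,0,0],
    [0,0,0],
    [0,0,0]
  ],
  "hand": [30,30,30,30,30,30,30]
}}

```text
clock: 5.65
tool_pos: [591.9, -36.9, 107.4]
eef_rot: [0.165, 2.701, -0.037]
wrist_force: [0.2, 0.3, -0.3]
finger_gap: 38.9
grip_force: 60.5
```

>>> {"op": "drive_tool", "data": {
  "linear": [
    [0.03,0,-0.07],
    [0.03,0,-0.07],
    [0,0,0]
  ],
  "twist": [
    [0,0,0],
    [0,0,0],
    [0,0,0]
  ],
  "hand": [30,30,30]
}}

```text
clock: 5.9
tool_pos: [592.4, -36.9, 106.0]
eef_rot: [0.165, 2.701, -0.037]
wrist_force: [-0.8, -0.8, -0.7]
finger_gap: 38.5
grip_force: 60.5
```

>>> {"op": "drive_tool", "data": {
  "linear": [
    [0.03,0,-0.07],
    [0.03,0,-0.07],
    [0,0,0]
  ],
  "twist": [
    [0,0,0],
    [0,0,0],
    [0,0,0]
  ],
  "hand": [30,30,30]
}}

```text
clock: 6.15
tool_pos: [592.8, -36.9, 105.8]
eef_rot: [0.165, 2.701, -0.037]
wrist_force: [-11.9, -0.4, 10.3]
finger_gap: 38.7
grip_force: 62.4
```

>>> {"op": "drive_tool", "data": {
  "linear": [
    [-0.03,0,0.03],
    [0,0,0],
    [0,0,0],
    [0,0,0],
    [0,0,0],
    [0,0,0]
  ],
  "twist": [
    [0,0,0],
    [0,0,0],
    [0,0,0],
    [0,0,0],
    [0,0,0],
    [0,0,0]
  ],
  "hand": [30,58,58,58,58,58]
}}

```text
clock: 6.65
tool_pos: [592.8, -36.9, 104.8]
eef_rot: [0.165, 2.701, -0.037]
wrist_force: [0.7, -0.5, 0.6]
finger_gap: 49.8
grip_force: 0.0
```

>>> {"op": "drive_tool", "data": {
  "linear": [
    [-0.4,0.05,0.85],
    [-0.79,0.1,1.7],
    [-0.79,0.1,1.7],
    [-0.79,0.1,1.7],
    [-0.4,0.05,0.85],
    [-1.35,0.35,-0.2],
    [-1.35,0.35,-0.2],
    [-1.35,0.35,-0.2],
    [-1.35,0.35,-0.2],
    [-1.35,0.35,-0.2],
    [-1.35,0.35,-0.2],
    [-1.35,0.35,-0.2],
    [-1.35,0.35,-0.2],
    [-1.35,0.35,-0.2],
    [0,0,0],
    [0,0,0]
  ],
  "twist": [
    [0,0,0],
    [0,0,0],
    [0,0,0],
    [0,0,0],
    [0,0,0],
    [0.0059,0.0481,0],
    [0.0059,0.0481,0],
    [0.0059,0.0481,0],
    [0.0059,0.0481,0],
    [0.0059,0.0481,0],
    [0.0059,0.0481,0],
    [0.0059,0.0481,0],
    [0.0059,0.0481,0],
    [0.0059,0.0481,0],
    [0,0,0],
    [0,0,0]
  ],
  "hand": [58,58,58,58,58,80,80,80,80,80,80,80,80,80,80,80]
}}

```text
clock: 7.98
tool_pos: [440.0, -1.4, 154.9]
eef_rot: [0.191, 3.135, -0.0]
wrist_force: [0.7, 0.3, 0.8]
finger_gap: 68.6
grip_force: 0.0
```

```bash
python3 - <<'E'
from h import *
o=ctrl.get_obs();print(o["tool_pos"],o["eef_rot"])
t=optics.get_image("top")[:,:,::-1];s=optics.get_image("side")[:,:,::-1]
cv2.imwrite("pics/side_c.png",s)
c=np.zeros((594,780,3),np.uint8); c[:594,:396]=cv2.resize(s[120:300,290:410],(396,594)); c[:340,400:780]=cv2.resize(t[115:234,302:435],(380,340))
cv2.imwrite("pics/c.png",c)
E
python3 prof.py c 0 0 56.6 0 50.6
```

```text
[440.02424973  -1.39575134 154.89629117] [ 1.91108564e-01  3.13474990e+00 -2.01472950e-04]
held 6 edges -8.4 8.4 B: [137, 111, 83, 92, 119, 137, 141, 145, 151, 156, 158, 160, 163, 163, 164, 164, 166, 169, 175, 184, 175, 141, 133, 133, 131, 173, 234]
   R: [243, 224, 203, 190, 148, 154, 165, 172, 178, 183, 186, 189, 192, 193, 194, 194, 196, 201, 207, 215, 229, 246, 243, 243, 241, 214, 240]
held 12 edges -8.4 8.4 B: [131, 139, 111, 89, 120, 136, 140, 146, 151, 155, 157, 160, 162, 163, 164, 164, 166, 167, 174, 184, 172, 133, 116, 125, 143, 139, 179]
   R: [249, 246, 226, 182, 143, 156, 165, 172, 178, 183, 186, 189, 192, 193, 194, 195, 196, 199, 205, 215, 229, 240, 232, 238, 251, 246, 220]
held 18 edges -8.4 8.5 B: [94, 131, 139, 125, 120, 134, 141, 144, 151, 153, 155, 157, 158, 160, 162, 162, 165, 166, 174, 185, 159, 87, 66, 74, 93, 146, 138]
   R: [221, 249, 249, 214, 149, 154, 165, 170, 177, 180, 183, 185, 187, 190, 192, 193, 196, 197, 205, 215, 208, 178, 165, 172, 198, 254, 246]
r5 26 edges -9.3 9.3 B: [58, 118, 135, 124, 134, 164, 185, 195, 197, 189, 173, 186, 185, 183, 193, 215, 223, 245, 225, 191, 183, 144, 77, 68, 78, 84, 86]
   R: [156, 247, 246, 157, 154, 194, 219, 228, 229, 214, 192, 210, 205, 207, 217, 237, 239, 253, 241, 219, 215, 199, 174, 168, 180, 189, 190]
r5 32 edges -9.3 9.4 B: [48, 52, 99, 157, 188, 184, 157, 151, 154, 156, 162, 167, 167, 165, 163, 162, 165, 165, 188, 231, 236, 193, 127, 138, 144, 135, 129]
   R: [128, 149, 224, 205, 216, 211, 173, 162, 166, 169, 176, 182, 182, 180, 178, 177, 180, 182, 208, 241, 246, 242, 238, 248, 250, 246, 240]
r5 50 edges -9.4 9.4 B: [45, 43, 73, 156, 221, 247, 253, 251, 251, 252, 251, 250, 250, 250, 251, 252, 251, 252, 254, 254, 214, 166, 147, 139, 141, 140, 141]
   R: [121, 124, 125, 167, 221, 244, 249, 245, 247, 248, 246, 245, 245, 245, 246, 247, 246, 247, 249, 248, 223, 220, 243, 249, 247, 245, 246]
```

View pics/c.png

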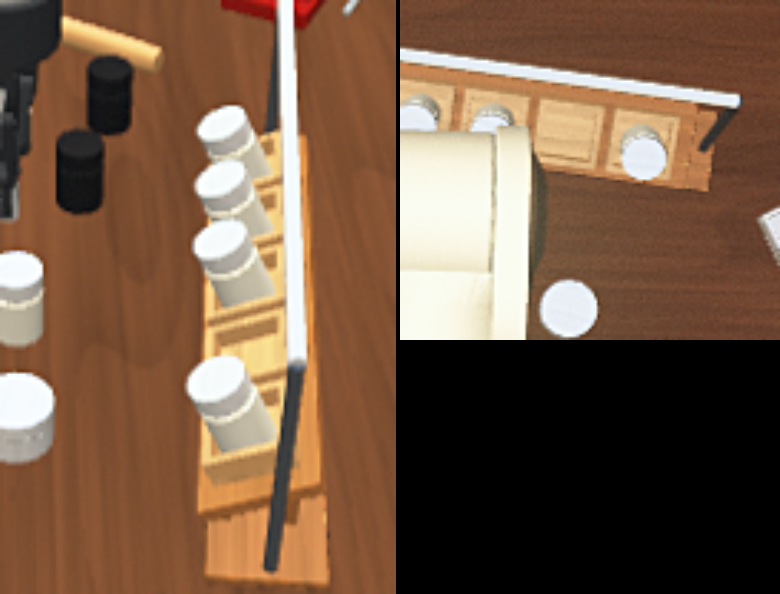

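Jar A is seated in the middle pocket in line with its neighbours, with its lid at (224,243) in the left panel. Jar B next, the same way.

>>> {"op": "drive_tool", "data": {
  "linear": [
    [0.1,0,-2],
    [0,0,-2],
    [0,0,-2],
    [0,0,-2],
    [0,0,-1.4],
    [0,0,-0.8],
    [0,0,-0.4],
    [0,0,0],
    [0,0,0],
    [0,0,0],
    [0,0,0],
    [0,0,0],
    [0,0,0],
    [0,0,0]
  ],
  "twist": [
    [0,0,0],
    [0,0,0],
    [0,0,0],
    [0,0,0],
    [0,0,0],
    [0,0,0],
    [0,0,0],
    [0,0,0],
    [0,0,0],
    [0,0,0],
    [0,0,0],
    [0,0,0],
    [0,0,0],
    [0,0,0]
  ],
  "hand": [80,80,80,80,80,80,80,80,40,30,30,30,30,30]
}}

```text
clock: 9.25
tool_pos: [441.4, -1.4, 50.3]
eef_rot: [0.191, 3.133, 0.0]
wrist_force: [0.4, 0.2, 6.1]
finger_gap: 38.6
grip_force: 60.2
```

>>> {"op": "drive_tool", "data": {
  "linear": [
    [0,0,1.2],
    [0,0,2.5],
    [0,0,2.5],
    [0,0,2.5],
    [0,0,2.5],
    [0.6,-1.14,0],
    [0.6,-1.14,0],
    [0.6,-1.14,0],
    [0.6,-1.14,0],
    [0.6,-1.14,0],
    [0.6,-1.14,0],
    [0.6,-1.14,0],
    [0.6,-1.14,0],
    [0.6,-1.11,0],
    [1.6,0,0],
    [1.6,0,0],
    [1.6,0,0],
    [1.6,0,0],
    [0,0,0],
    [0,0,0]
  ],
  "twist": [
    [0,0,0],
    [0,0,0],
    [0,0,0],
    [0,0,0],
    [0,0,0],
    [-0.0059,-0.0481,0],
    [-0.0059,-0.0481,0],
    [-0.0059,-0.0481,0],
    [-0.0059,-0.0481,0],
    [-0.0059,-0.0481,0],
    [-0.0059,-0.0481,0],
    [-0.0059,-0.0481,0],
    [-0.0059,-0.0481,0],
    [-0.0059,-0.0481,0],
    [0,0,0],
    [0,0,0],
    [0,0,0],
    [0,0,0],
    [0,0,0],
    [0,0,0]
  ],
  "hand": [30,30,30,30,30,30,30,30,30,30,30,30,30,30,30,30,30,30,30,30]
}}

```text
clock: 10.92
tool_pos: [558.5, -103.6, 161.2]
eef_rot: [0.165, 2.702, -0.036]
wrist_force: [-0.4, -0.6, 0.2]
finger_gap: 38.9
grip_force: 60.4
```

```bash
python3 look.py d -70 50.3; python3 prof.py d -1 0 118 -70 50.3 | head -6
```

```text
TCP [ 558.5 -103.6  161.2] in pocket [ -0.5   0.  117.4] zdiff [ 0.001 -0.     1.   ] tool y [-0.001  1.     0.   ] [-0.4 -0.6  0.2] 60.3525173664093 [-0.2  -0.29 -0.43  1.    0.03 -0.07]
held 6 edges -9.1 9.1 B: [46, 47, 47, 45, 66, 118, 140, 138, 150, 138, 131, 123, 128, 144, 159, 166, 165, 165, 165, 168, 173, 182, 184, 171, 161, 164, 165]
   R: [120, 123, 127, 127, 127, 146, 161, 158, 173, 157, 149, 139, 141, 164, 185, 196, 194, 194, 195, 199, 206, 214, 218, 202, 191, 194, 195]
held 12 edges -9.1 9.1 B: [48, 46, 45, 47, 75, 76, 43, 53, 35, 28, 28, 48, 97, 131, 138, 143, 167, 165, 166, 168, 172, 179, 186, 188, 186, 191, 183]
   R: [121, 117, 120, 126, 124, 84, 42, 53, 33, 25, 24, 46, 103, 142, 155, 167, 198, 195, 196, 199, 205, 213, 219, 221, 218, 222, 213]
held 18 edges -9.1 9.1 B: [47, 46, 44, 54, 82, 57, 39, 54, 64, 37, 35, 51, 97, 130, 123, 123, 166, 164, 165, 167, 171, 178, 184, 174, 160, 171, 190]
   R: [124, 123, 119, 123, 123, 59, 34, 51, 62, 35, 32, 50, 102, 140, 135, 145, 198, 194, 194, 198, 203, 212, 218, 198, 177, 190, 214]
```

View pics/ls_d.png

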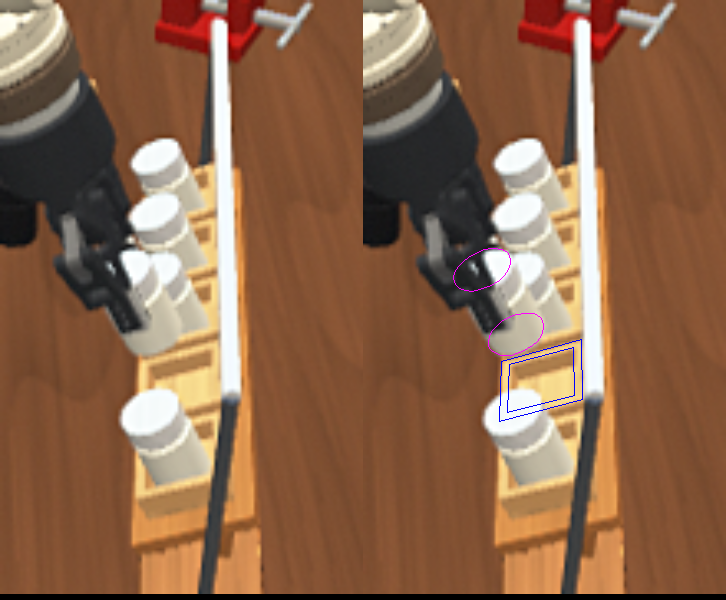

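The held jar is lined up above the last empty pocket, with its bottom at left-panel (150,345) matching the predicted circle. Inserting it now.

>>> {"op": "drive_tool", "data": {
  "linear": [
    [0.45,-0.05,-0.98],
    [0.45,-0.05,-0.98],
    [0.45,-0.05,-0.98],
    [0.45,-0.05,-0.98],
    [0.1,-0.01,-0.22],
    [0.1,-0.01,-0.22],
    [0.1,-0.01,-0.22],
    [0,0,0]
  ],
  "twist": [
    [0,0,0],
    [0,0,0],
    [0,0,0],
    [0,0,0],
    [0,0,0],
    [0,0,0],
    [0,0,0],
    [0,0,0]
  ],
  "hand": [30,30,30,30,30,30,30,30]
}}

```text
clock: 11.68
tool_pos: [579.6, -106.0, 114.9]
eef_rot: [0.165, 2.701, -0.037]
wrist_force: [0.1, -0.2, -1.1]
finger_gap: 38.8
grip_force: 60.4
```

>>> {"op": "drive_tool", "data": {
  "linear": [
    [0.09,-0.01,-0.18],
    [0.09,-0.01,-0.18],
    [0.09,-0.01,-0.18],
    [0.09,-0.01,-0.18],
    [0.04,0,-0.08],
    [0,0,0],
    [0,0,0]
  ],
  "twist": [
    [0,0,0],
    [0,0,0],
    [0,0,0],
    [0,0,0],
    [0,0,0],
    [0,0,0],
    [0,0,0]
  ],
  "hand": [30,30,30,30,30,30,30]
}}

```text
clock: 12.27
tool_pos: [583.5, -106.4, 107.1]
eef_rot: [0.165, 2.701, -0.037]
wrist_force: [-0.2, -0.0, 0.1]
finger_gap: 38.3
grip_force: 60.4
```

>>> {"op": "drive_tool", "data": {
  "linear": [
    [0.03,0,-0.06],
    [0.02,0,-0.05],
    [0,0,0]
  ],
  "twist": [
    [0,0,0],
    [0,0,0],
    [0,0,0]
  ],
  "hand": [30,30,30]
}}

```text
clock: 12.52
tool_pos: [584.0, -106.4, 106.0]
eef_rot: [0.165, 2.701, -0.037]
wrist_force: [0.5, 0.0, -1.0]
finger_gap: 38.8
grip_force: 60.4
```

>>> {"op": "drive_tool", "data": {
  "linear": [
    [0.02,0,-0.06],
    [0.02,0,-0.06],
    [0,0,0]
  ],
  "twist": [
    [0,0,0],
    [0,0,0],
    [0,0,0]
  ],
  "hand": [30,30,30]
}}

```text
clock: 12.77
tool_pos: [584.4, -106.4, 105.3]
eef_rot: [0.165, 2.701, -0.037]
wrist_force: [-3.9, -0.4, 3.9]
finger_gap: 38.7
grip_force: 61.3
```

Touching the floor, at the same height as the first jar. Release and retreat along the slope normal.

>>> {"op": "drive_tool", "data": {
  "linear": [
    [0.01,0,-0.03],
    [0,0,0],
    [0,0,0],
    [0,0,0],
    [0,0,0],
    [0,0,0],
    [-0.4,0.05,0.85],
    [-0.79,0.1,1.7],
    [-0.79,0.1,1.7],
    [-0.79,0.1,1.7],
    [-0.79,0.1,1.7],
    [-3,0,0.5],
    [-3,0,0.5],
    [-3,0,0.5],
    [-3,0,0.5],
    [0,4,0],
    [0,4,0],
    [0,4,0],
    [0,0,0],
    [0,0,0]
  ],
  "twist": [
    [0,0,0],
    [0,0,0],
    [0,0,0],
    [0,0,0],
    [0,0,0],
    [0,0,0],
    [0,0,0],
    [0,0,0],
    [0,0,0],
    [0,0,0],
    [0,0,0],
    [0,0,0],
    [0,0,0],
    [0,0,0],
    [0,0,0],
    [0,0,0],
    [0,0,0],
    [0,0,0],
    [0,0,0],
    [0,0,0]
  ],
  "hand": [30,58,58,58,58,58,58,58,58,58,58,58,58,58,58,58,58,58,58,58]
}}

```text
clock: 14.43
tool_pos: [428.6, 20.9, 201.9]
eef_rot: [0.156, 2.7, -0.034]
wrist_force: [-0.6, 0.4, 0.0]
finger_gap: 49.6
grip_force: 0.0
```

```bash
python3 - <<'E'
from h import *
t=optics.get_image("top")[:,:,::-1];s=optics.get_image("side")[:,:,::-1]
c=np.zeros((594,780,3),np.uint8); c[:594,:396]=cv2.resize(s[120:300,290:410],(396,594)); c[:340,400:780]=cv2.resize(t[115:234,302:435],(380,340))
cv2.imwrite("pics/e.png",c)
E
```

```text
(no output)
```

View pics/e.png

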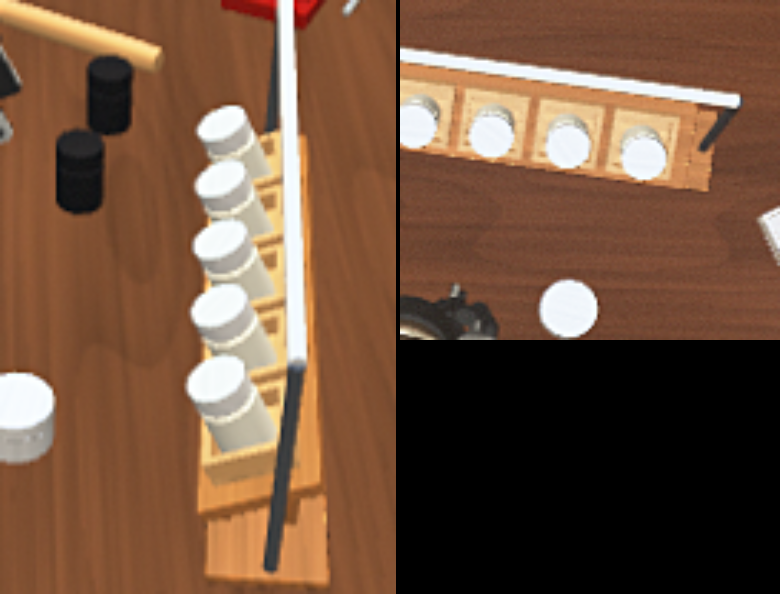

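All five jars sit alike in the rack; in the left panel the new lids are at (224,243) and (222,308). The tin hasn't moved. Handing in.

```bash
python3 -c "
from cell import ticket
print(ticket.hand_in())"
```

```text
the job is handed in; nothing more can be done
None
```

I put both loose jars in the two empty pockets, lid up and down on the pocket floor, let go and backed the arm clear, then handed the job in at about 14.5 s of the 51 s; the final pictures show all five jars seated alike, but the hand-in gave no verdict.

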